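# Load the sloping glue-up cradle for a dry fit

## Task

Dry-fit the parts of a new lamp-foot blank in the sloping glue-up cradle, lying flat on its bed and in this order from the foot up: first slide the dark block lengthwise down under the bridge until it is home on the foot stop, then lay the pale block lengthwise close up against it, then the blue-edged caul, its wide side across the bed, close up against the pale block. When all three are pushed together, swing the keeper arm by its red knob fully shut across the bed behind the caul, let go, and leave the tin, the jar and the tape roll where they stand.

Things in the scene. Friction and masses are not known exactly. Their poses are not given: they have to be found in the camera images.
- bed: Sloping plywood bed of the fixed cradle, rising 30 deg away from the robot. Origin: on its surface and centre line, at the foot stop's face (low end, nearest the robot). Own x points up the slope, y across to the left, z square off the surface ('bed frame'). Runs 255 mm up from the stop, 90 mm wide. Stop 34 mm high. Two rails 12 mm high, 8 thick, inner faces y=+-29, from x=45 to x=210 mm.
- bridge (a point): Middle of the top of the bridge, an aluminium strap across the bed from x=0 to x=44 mm (bed frame); underside 58 mm, top 66 mm (screw heads 69 mm) above the bed, on side posts whose inner faces are at y=+-30 mm. Fingers cannot go under it.
- dark_mid (a point): Centre of the dark grey wooden block, 50 x 110 x 50 mm (own x, y, z; own y is its length, z up). Starts flat on the bench. Home: centre at (55,0,25) mm of the bed frame, its lower 44 mm under the bridge, so hold it nearer its upper end.
- dark_block: The same dark block; origin at the centre of its underside.
- pale_mid (a point): Centre of the pale pine block, 50 x 75 x 40 mm (own x, y, z; own y is its length, z up). Starts flat on the bench. Home: centre at (147.5,0,20) mm of the bed frame.
- pale_block: The same pale block; origin at the centre of its underside.
- caul_mid (a point): Centre of the caul, a small pressure block of light wood with blue-painted edges, 52 x 30 x 40 mm (own x, y, z; z up). Starts standing on its 52 x 30 mm side. Home: centre at (200,0,20) mm of the bed frame, its 52 mm across the bed, 30 mm along the slope, 40 mm square off the bed.
- caul: The same caul; origin at the centre of its underside.
- keeper (a joint): Keeper arm, a dark steel bar on a pivot square to the bed at x=232, y=36 mm (bed frame); rad, 0 = fully shut (straight across, toward the bed's -y), grows to 1.5 as it swings up the slope. Starts open. Bar 16 mm wide, top 14 mm above the bed; shut, its near edge is at x=224, 9 mm above the home caul. Stays where left; about 1 N at the knob moves it.
- keeper_knob (a point): Middle of the red round knob on the keeper's free end, 55 mm from the pivot, 53 mm above the bed; 16 mm in diameter, standing square to the bed from 35 to 71 mm above it. Shut, it lies at (232,-19,53) mm of the bed frame.
- wax_tin: Bystander: round olive-yellow tin, 67 mm across, 30 mm high; origin at the centre of its underside. Leave it alone.
- glass_jar: Bystander: clear glass jar, 66 mm across, 79 mm high; origin at the centre of its underside. Leave it alone.
- black_tape: Bystander: roll of black tape lying flat, 64 mm across, 19 mm high; origin at the centre of its underside. Leave it alone.
Not all that is in view belongs to the job. Several things look just like the caul: the one meant starts farthest from the robot's base.

How it is judged:
On the way, in this order (a step that is already met when the one before it is completed fails the run):
1. the dark block is under the bridge, home on the foot stop (x of dark_mid in the frame of bed between 0.049 and 0.061 m and y of dark_mid in the frame of bed between -0.012 and 0.012 m and z of dark_mid in the frame of bed between 0.02 and 0.03 m and angle between the z axis of dark_block and the z axis of bed, either way round below 0.1 rad and angle between the y axis of dark_block and the x axis of bed, either way round below 0.15 rad and not (x of pale_mid in the frame of bed between 0.1395 and 0.1555 m and y of pale_mid in the frame of bed between -0.012 and 0.012 m and z of pale_mid in the frame of bed between 0.015 and 0.025 m and angle between the z axis of pale_block and the z axis of bed, either way round below 0.1 rad and angle between the y axis of pale_block and the x axis of bed, either way round below 0.15 rad) and not (x of caul_mid in the frame of bed between 0.191 and 0.209 m and y of caul_mid in the frame of bed between -0.012 and 0.012 m and z of caul_mid in the frame of bed between 0.015 and 0.025 m and angle between the z axis of caul and the z axis of bed, either way round below 0.1 rad and angle between the y axis of caul and the x axis of bed, either way round below 0.15 rad)), for 0.2 s.
2. the pale block lies against it (x of dark_mid in the frame of bed between 0.049 and 0.061 m and y of dark_mid in the frame of bed between -0.012 and 0.012 m and z of dark_mid in the frame of bed between 0.02 and 0.03 m and angle between the z axis of each of dark_block, pale_block and the z axis of bed, either way round below 0.1 rad and angle between the y axis of each of dark_block, pale_block and the x axis of bed, either way round below 0.15 rad and x of pale_mid in the frame of bed between 0.1395 and 0.1555 m and y of pale_mid in the frame of bed between -0.012 and 0.012 m and z of pale_mid in the frame of bed between 0.015 and 0.025 m and not (x of caul_mid in the frame of bed between 0.191 and 0.209 m and y of caul_mid in the frame of bed between -0.012 and 0.012 m and z of caul_mid in the frame of bed between 0.015 and 0.025 m and angle between the z axis of caul and the z axis of bed, either way round below 0.1 rad and angle between the y axis of caul and the x axis of bed, either way round below 0.15 rad)), for 0.2 s.
3. the caul lies against the pale block, the keeper still open (x of dark_mid in the frame of bed between 0.049 and 0.061 m and y of dark_mid in the frame of bed between -0.012 and 0.012 m and z of dark_mid in the frame of bed between 0.02 and 0.03 m and angle between the z axis of each of dark_block, pale_block, caul and the z axis of bed, either way round below 0.1 rad and angle between the y axis of each of dark_block, pale_block, caul and the x axis of bed, either way round below 0.15 rad and x of pale_mid in the frame of bed between 0.1395 and 0.1555 m and y of pale_mid in the frame of bed between -0.012 and 0.012 m and z of pale_mid in the frame of bed between 0.015 and 0.025 m and x of caul_mid in the frame of bed between 0.191 and 0.209 m and y of caul_mid in the frame of bed between -0.012 and 0.012 m and z of caul_mid in the frame of bed between 0.015 and 0.025 m and value of joint keeper above 0.4 rad), for 0.2 s.
4. the keeper is swung shut behind the caul (x of dark_mid in the frame of bed between 0.049 and 0.061 m and y of dark_mid in the frame of bed between -0.012 and 0.012 m and z of dark_mid in the frame of bed between 0.02 and 0.03 m and angle between the z axis of each of dark_block, pale_block, caul and the z axis of bed, either way round below 0.1 rad and angle between the y axis of each of dark_block, pale_block, caul and the x axis of bed, either way round below 0.15 rad and x of pale_mid in the frame of bed between 0.1395 and 0.1555 m and y of pale_mid in the frame of bed between -0.012 and 0.012 m and z of pale_mid in the frame of bed between 0.015 and 0.025 m and x of caul_mid in the frame of bed between 0.191 and 0.209 m and y of caul_mid in the frame of bed between -0.012 and 0.012 m and z of caul_mid in the frame of bed between 0.015 and 0.025 m and value of joint keeper below 0.15 rad), for 0.2 s.
At the end, for the whole second after the job is handed in: All three parts lie flat on the bed (within 0.10 rad) and square to it (0.15 rad), their centres within 12 mm of the centre line and, along the slope, within 6 mm (dark block), 8 mm (pale block) and 9 mm (caul) of their home places; the keeper is shut to within 0.15 rad; all at rest (all of step 4 and linear speed of each of dark_block, pale_block, caul below 0.02 m/s); the robot touches nothing.
It fails at once if the wax tin is moved more than 25 mm (distance of wax_tin from where it was at the start of the episode above 0.025 m).
It fails at once if the glass jar is moved more than 25 mm (distance of glass_jar from where it was at the start of the episode above 0.025 m).
It fails at once if the tape roll is moved more than 25 mm (distance of black_tape from where it was at the start of the episode above 0.025 m).
It also fails if it takes over 72 s, if anything falls off the work surface, if the arm or the gripper's body presses on something with over 40 N, if the wrist force passes 120 N, or if a joint passes its speed limit or range.

## Robot

A 6-joint arm with a two-finger parallel gripper is mounted at the origin on a cart in front of the work surface, level with it; the furniture and walls round the work are solid. World frame = base frame: x ahead of the robot, y to its left, z up, the work surface at z = 0. Lengths are in m, angles in rad, forces in N, time in s.
With the tool pointing down it reaches from about 0.25 to 0.775 m from the base axis. Payload 4 kg.
Tool frame: the origin (TCP) lies midway between the tips of the shut fingers; the grasp point (between the pads) lies arm.grip_depth behind it (arm.grip_depth is the distance from the TCP to the grasp point, in m); z points along the fingers, y is the direction in which the jaws open and shut (so a half turn about z gives the same grasp; the last joint's range is limited). The gripper opens to 85 mm and grips with 20 to 120 N. Pads are 22 mm wide; open, the fingers measure 114 mm over their backs; the gripper's body (76 mm by 85 mm) begins 54 mm behind the grasp point. The pads swing forward as they close: fully open they stand 13 mm farther back than shut.
Start: joints at [1.114, 0.087, 1.371, -0, 1.684, -0.103], TCP at [0.191, 0.516, 0.231] pointing down, gripper open.
Joint ranges: [-3.1, 3.1], [-0.76, 2.03], [0.27, 2.55], [-1.08, 4.22], [0.17, 2.65], [-2.57, 2.57]. Speed limits (rad/s): [2.79, 2.79, 3.14, 3.14, 3.14, 3.14].

## Interface

Orientations are given as a rotation vector (axis times angle).
In Python, from cell import arm gives the robot as it stands. The module is installed in compiled form; this text tells all that it offers. Calls block until the motion is done:
- arm.move_ptp(position, orientation): joint-space move of the TCP to a pose.
- arm.move_linear(position, attitude=None, feed=0.15, threshold=None): straight line of the TCP; attitude=None keeps the orientation; feed is the mean speed in m/s. With threshold (N) it stops when the force on the tool has changed by that much, and returns True; else False.
- arm.set_joints(angles): joint-space move.
- arm.open() and arm.grab(grip_force=None): open the fingers fully, or close them until they stop; grip_force is the grip in N (None keeps the last).
- arm.dwell(seconds).
- arm.solve_ik(position, orientation): joint angles nearest the present ones, or None.
- arm.read_camera(name): name is "side" or "top" or "wrist"; returns the picture (480x640x3 uint8, red, green, blue); there is no depth.
- arm.camera_model(name): a dict with "fx", "fy", "cx", "cy" (pixels), "dist" ([k1, k2, p1, p2, k3] as OpenCV has them; the pictures are not rectified), "R" (3x3) and "t" (3): a world point X has camera coordinates R X + t; the wrist camera has in their place "tool_from_camera" (4x4, takes a point from camera to tool coordinates, whose origin is the TCP and whose axes are the flange's). Camera axes: x right, y down, z forward; pixel columns grow to the right and rows downward; lengths in m; the calibration is good to about 2 mm. A picture is of the moment at which its call begins: read the wrist's pose just before it. camera_model takes no time and is no camera call.
A pose or a line that the arm cannot do raises arm.MotionError and nothing moves.
- arm.sign_off(): hands the job in, once; it reports no verdict.
Readings, each from a call of its own:
- arm.get_time(): time.
- arm.get_joint_pos(): joint angles.
- arm.get_joint_velocities(): joint speeds.
- arm.get_effort(): joint torques, N m.
- arm.get_tool_pos(): TCP position.
- arm.get_tcp_rot(): TCP orientation.
- arm.get_force(): force on the tool from outside, world axes, zero at the start.
- arm.get_moment(): the same for the moment, N m.
- arm.get_opening(): finger opening in m.
Only numpy, scipy, OpenCV 4.12 (cv2) and the standard library are available. Lean on these libraries where they do the work, as an engineer would, in place of code of your own. Each camera call takes 0.05 s, during which the arm holds its last target.

## Working session

There is one attempt and no reset: what is moved stays moved. The work goes in short steps, each a Python script; the robot and the scene stay as the last script left them, time stands still between calls to the robot, and variables do not carry over. Pictures are saved under pics/ and viewed, and the job is handed in when it is done.

```bash
ls; mkdir -p pics; python3 - <<'E'
from cell import arm
import cv2
for n in ("side","top","wrist"):
    im=arm.read_camera(n); cv2.imwrite(f"pics/a_{n}.png",im[:,:,::-1])
    m=arm.camera_model(n); print(n,{k:(v if not hasattr(v,'round') else v.round(4).tolist()) for k,v in m.items()})
print(arm.get_time(),arm.grip_depth,arm.get_tcp_rot(),arm.get_force(),arm.get_opening())
E
```

```text
pics
side {'fx': 490.97542828549877, 'fy': 490.97542828549877, 'cx': 325.2426504615357, 'cy': 236.1306122724969, 'dist': [-0.108, 0.0, 0.0, 0.0, 0.0], 'R': [[-0.9906, -0.1368, 0.0032], [-0.0627, 0.4329, -0.8993], [0.1216, -0.891, -0.4374]], 't': [0.5658, 0.209, 1.0911]}
top {'fx': 551.1198148294482, 'fy': 551.1198148294482, 'cx': 323.5750100754065, 'cy': 235.71809608045814, 'dist': [-0.0054, 0.0, 0.0, 0.0, 0.0], 'R': [[0.0001, -0.9999, -0.0159], [-0.9965, 0.0012, -0.0837], [0.0837, 0.0158, -0.9964]], 't': [-0.0953, 0.5769, 1.1303]}
wrist {'fx': 376.744239063997, 'fy': 376.744239063997, 'cx': 319.8503386392958, 'cy': 238.6929337994437, 'dist': [-0.0562, 0.0, 0.0, 0.0, 0.0], 'tool_from_camera': [[-0.001, -0.9536, -0.301, 0.0769], [1.0, -0.0009, -0.0002, -0.0002], [-0.0, -0.301, 0.9536, -0.1435], [0.0, 0.0, 0.0, 1.0]]}
0.15 0.0187 [-5.52818253e-01 -3.09211027e+00  2.68731082e-03] [-0.16344421  0.04704458  0.31302121] 0.08503469094822129
```

View pics/a_top.png

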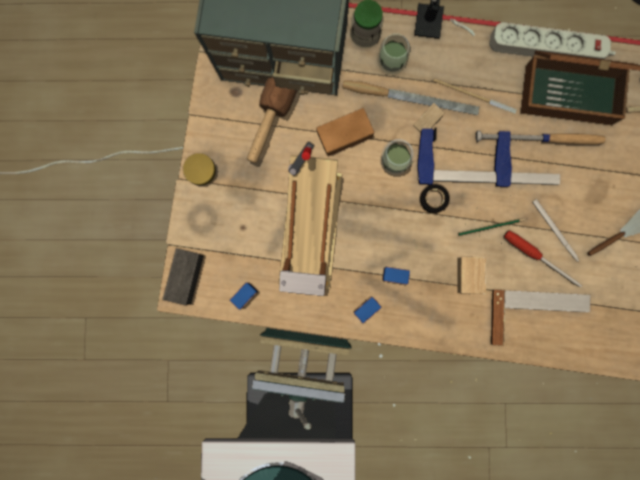

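View pics/a_side.png

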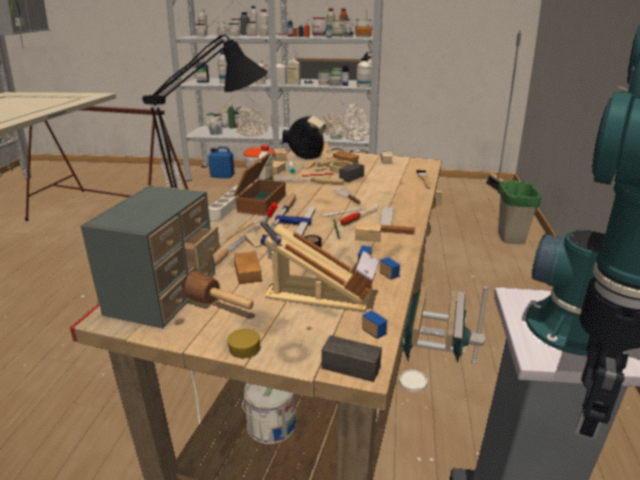

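View pics/a_wrist.png

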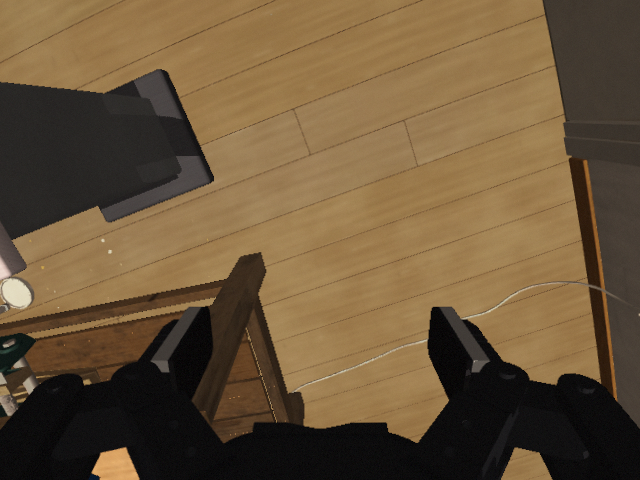

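The top view shows the dark block at (183,277), the pale block at (472,274), and blue cauls at (244,295), (367,309) and (396,275). The last is the farthest from the base. The cradle runs from the bridge at (303,283) up to the keeper knob at (307,154). Next I'll zoom in.

```bash
cat > h.py <<'E'
import numpy as np, cv2
from scipy.spatial.transform import Rotation as Rn
from cell import arm
def model(n, tcp=None):
    m=arm.camera_model(n); K=np.array([[m['fx'],0,m['cx']],[0,m['fy'],m['cy']],[0,0,1.]]); d=np.array(m['dist'])
    if n=='wrist':
        T=np.eye(4);T[:3,:3]=Rn.from_rotvec(tcp[1]).as_matrix();T[:3,3]=tcp[0]
        C=T@np.array(m['tool_from_camera']); R=C[:3,:3].T; t=-R@C[:3,3]
    else: R=np.array(m['R']);t=np.array(m['t'])
    return K,d,R,t
def ray(M,uv):
    K,d,R,t=M
    p=cv2.undistortPoints(np.array(uv,float).reshape(-1,1,2),K,d).reshape(-1,2)
    D=np.c_[p,np.ones(len(p))]@R; D/=np.linalg.norm(D,axis=1)[:,None]
    return -R.T@t,D
def onz(M,uv,z):
    o,D=ray(M,uv); return o+D*((z-o[2])/D[:,2])[:,None]
def proj(M,X):
    K,d,R,t=M
    return cv2.projectPoints(np.array(X,float).reshape(-1,1,3),cv2.Rodrigues(R)[0],t,K,d)[0].reshape(-1,2)
def two(MA,a,MB,b):
    oa,A=ray(MA,a);ob,B=ray(MB,b);out=[]
    for x,y in zip(A,B):
        s=np.linalg.lstsq(np.c_[x,-y],ob-oa,rcond=None)[0]
        out.append(np.r_[(oa+s[0]*x+ob+s[1]*y)/2,np.linalg.norm(oa+s[0]*x-ob-s[1]*y)])
    return np.array(out)
def snap(n,name,crop=None,k=1):
    p=(arm.get_tool_pos(),arm.get_tcp_rot()); im=arm.read_camera(n)[:,:,::-1]
    cv2.imwrite(f'pics/{name}_raw.png',im)
    np.save(f'pics/{name}_pose.npy',np.r_[p])
    if crop: x,y,w,h=crop; im=im[y:y+h,x:x+w]
    cv2.imwrite(f'pics/{name}.png',cv2.resize(np.ascontiguousarray(im),None,fx=k,fy=k,interpolation=cv2.INTER_CUBIC))
    return model(n,p)
E
python3 - <<'E'
import cv2
im=cv2.imread('pics/a_top.png')[140:320,150:350]; cv2.imwrite('pics/b_top1.png',cv2.resize(im,None,fx=3.3,fy=3.3,interpolation=2)) if 0 else cv2.imwrite('pics/b_top1.png',cv2.resize(im,None,fx=3,fy=3,interpolation=cv2.INTER_CUBIC))
im=cv2.imread('pics/a_top.png')[230:330,350:500]; cv2.imwrite('pics/b_top2.png',cv2.resize(im,None,fx=5,fy=5,interpolation=cv2.INTER_CUBIC))
im=cv2.imread('pics/a_side.png')[200:390,220:420]; cv2.imwrite('pics/b_side.png',cv2.resize(im,None,fx=3,fy=3,interpolation=cv2.INTER_CUBIC))
E
```

```text
(no output)
```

View pics/b_top1.png

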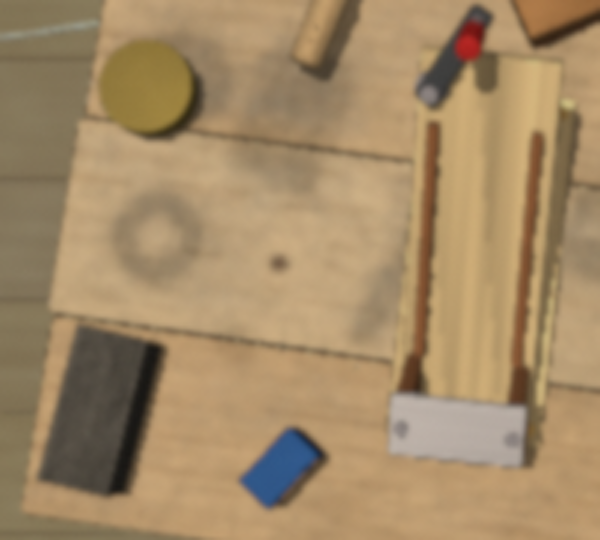

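View pics/b_top2.png

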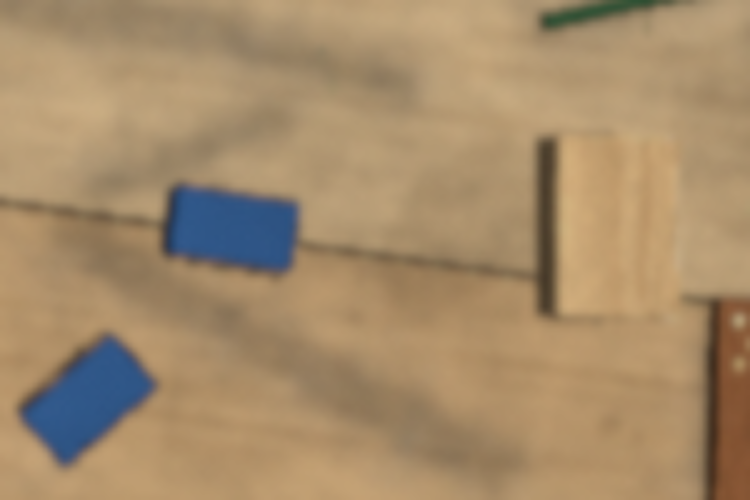

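View pics/b_side.png

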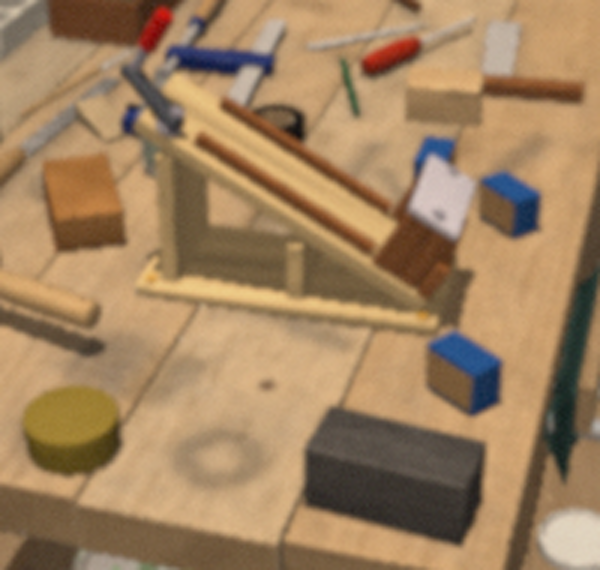

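```bash
python3 - <<'E'
from h import *
np.set_printoptions(precision=4,suppress=True)
T=model('top');S=model('side')
c1=lambda L:np.array(L,float)/3+[150,140]
c2=lambda L:np.array(L,float)/5+[350,230]
s1=lambda L:np.array(L,float)/3+[220,200]
dark=c1([[80,326],[144,342],[110,496],[40,477]])
p=onz(T,dark,.05);print('dark',p, p.mean(0))
pale=c2([[556,133],[680,133],[680,316],[553,316]]);p=onz(T,pale,.04);print('pale',p,p.mean(0))
for n,c in (('c1',c2([[175,184],[298,202],[290,272],[168,254]])),('c2',c2([[108,333],[157,383],[68,466],[20,410]])),('c3',c1([[292,428],[325,458],[270,508],[240,480]]))):
    p=onz(T,c,.04);print(n,p.mean(0),np.linalg.norm(p.mean(0)[:2]),np.linalg.norm(np.diff(p,axis=0),axis=1)); print(p)
# cradle
tp=c1([[391,393],[528,406],[524,467],[388,453],[469,43]])
sp=s1([[408,212],[430,155],[475,182],[460,240],[159,25]])
q=two(T,tp,S,sp[[0,1,2,3,4]]);print(q)
tb=c1([[423,48],[562,62]]);sb=s1([[135,118],[180,75]]);print(two(T,tb,S,sb))
E
```

```text
dark [[0.5483 0.2053 0.05  ]
 [0.5374 0.1611 0.05  ]
 [0.433  0.1823 0.05  ]
 [0.4457 0.2303 0.05  ]] [0.4911 0.1948 0.05  ]
pale [[ 0.5322 -0.3779  0.04  ]
 [ 0.5321 -0.4285  0.04  ]
 [ 0.4575 -0.4267  0.04  ]
 [ 0.4575 -0.3752  0.04  ]] [ 0.4948 -0.4021  0.04  ]
c1 [ 0.4934 -0.2452  0.04  ] 0.5509411098891409 [0.0508 0.0288 0.0503]
[[ 0.5113 -0.2218  0.04  ]
 [ 0.504  -0.272   0.04  ]
 [ 0.4754 -0.2684  0.04  ]
 [ 0.4827 -0.2187  0.04  ]]
c2 [ 0.4243 -0.1857  0.04  ] 0.4631177633818146 [0.0283 0.0495 0.0298]
[[ 0.4506 -0.1939  0.04  ]
 [ 0.4303 -0.2137  0.04  ]
 [ 0.3968 -0.1773  0.04  ]
 [ 0.4194 -0.1579  0.04  ]]
c3 [0.4513 0.0674 0.04  ] 0.4563522849488102 [0.0306 0.0504 0.0281]
[[0.4789 0.0607 0.04  ]
 [0.4585 0.0379 0.04  ]
 [0.4245 0.0751 0.04  ]
 [0.4435 0.0959 0.04  ]]
[[ 0.502  -0.0129  0.1036  0.0009]
 [ 0.4925 -0.1016  0.1071  0.0012]
 [ 0.4539 -0.0987  0.0866  0.0007]
 [ 0.4622 -0.0094  0.0843  0.0007]
 [ 0.7037 -0.0684  0.2223  0.0005]]
[[ 0.7171 -0.0363  0.1563  0.0025]
 [ 0.7046 -0.1237  0.155   0.0047]]
```

```bash
cat >> h.py <<'E'
import json,os
BED=json.load(open('bed.json')) if os.path.exists('bed.json') else dict(o=[.4915,-.0572,.027],yaw=-.107)
def bedR(b=BED):
    c,s=np.cos(b['yaw']),np.sin(b['yaw'])
    a=np.radians(b.get('slope',30))
    bx=np.array([np.cos(a)*c,np.cos(a)*s,np.sin(a)]);by=np.array([-s,c,0]);return np.c_[bx,by,np.cross(bx,by)]
def b2w(p,b=BED): return np.array(b['o'])+bedR(b)@np.array(p,float)
def w2b(p,b=BED): return bedR(b).T@(np.array(p,float)-b['o'])
def tool_bed(tw=0,b=BED):  # tool x = -bx turned by tw about bed normal
    B=bedR(b); M=np.c_[-B[:,0],B[:,1],-B[:,2]]
    return (Rn.from_rotvec(B[:,2]*tw)*Rn.from_matrix(M)).as_rotvec()
def tool_down(yaw): # tool x points along -(cos,sin)
    c,s=np.cos(yaw),np.sin(yaw)
    return Rn.from_matrix(np.array([[-c,-s,0],[-s,c,0],[0,0,-1]]).T.reshape(3,3).T).as_rotvec()
E
python3 - <<'E'
from h import *
print(Rn.from_rotvec(tool_down(.1)).as_matrix().round(3))
for p in ([90,0,200],[130,0,60],[232,-19,48],[285,0,48],[80,0,15]):
    w=b2w(np.array(p)/1000);print(p,w.round(3),arm.solve_ik(w,tool_bed()))
for w,y in (([.515,.19,.022],-.22),([.4948,-.402,.02],0),([.4934,-.245,.02],-.145)):
    for k in (0,np.pi/2,-np.pi/2,np.pi): print(w,k,arm.solve_ik(w,tool_down(y+k)))
E
```

```text
[[-0.995 -0.1   -0.   ]
 [-0.1    0.995 -0.   ]
 [ 0.     0.    -1.   ]]
[90, 0, 200] [ 0.47  -0.055  0.245] [-0.30450977 -0.47165773  1.89482307  0.10525367  1.20514486 -1.78015566]
[130, 0, 60] [ 0.574 -0.066  0.144] [-0.25437125 -0.15471176  1.86869619  0.09306936  0.91081767 -1.75581811]
[232, -19, 48] [ 0.665 -0.095  0.185] [-0.26411961  0.0338361   1.60711873  0.09406527  0.98443316 -1.75930183]
[285, 0, 48] [ 0.713 -0.081  0.211] [-0.21701016  0.11975915  1.46171261  0.06369445  1.04003023 -1.69843816]
[80, 0, 15] [ 0.553 -0.064  0.08 ] [-0.26219634 -0.13804783  1.99139206  0.11091402  0.77295017 -1.78502689]
[0.515, 0.19, 0.022] 0 [ 2.50147108e-01  2.20696111e-01  1.65011419e+00 -4.44089210e-16
  1.27078235e+00 -1.10064922e+00]
[0.515, 0.19, 0.022] 1.5707963267948966 None
[0.515, 0.19, 0.022] -1.5707963267948966 [ 2.50147108e-01  2.20696111e-01  1.65011419e+00 -4.44089210e-16
  1.27078235e+00  4.70147108e-01]
[0.515, 0.19, 0.022] 3.141592653589793 [0.25014711 0.22069611 1.65011419 0.         1.27078235 2.04094343]
[0.4948, -0.402, 0.02] 0 [-0.77118477  0.40174581  1.41867725 
[... 187 characters left out ...]
-0.402, 0.02] -1.5707963267948966 [-7.71184774e-01  4.01745810e-01  1.41867725e+00 -4.44089210e-16
  1.32116960e+00 -7.71184774e-01]
[0.4948, -0.402, 0.02] 3.141592653589793 [-7.71184774e-01  4.01745810e-01  1.41867725e+00 -4.44089210e-16
  1.32116960e+00  7.99611553e-01]
[0.4934, -0.245, 0.02] 0 [-0.5638138   0.22689779  1.64700193  0.          1.26769293 -1.98961012]
[0.4934, -0.245, 0.02] 1.5707963267948966 None
[0.4934, -0.245, 0.02] -1.5707963267948966 [-5.63813798e-01  2.26897793e-01  1.64700193e+00 -4.44089210e-16
  1.26769293e+00 -4.18813798e-01]
[0.4934, -0.245, 0.02] 3.141592653589793 [-5.63813798e-01  2.26897793e-01  1.64700193e+00 -8.88178420e-16
  1.26769293e+00  1.15198253e+00]
```

```bash
python3 - <<'E'
from h import *
print(arm.get_time()); arm.move_ptp(b2w([.09,0,.2]),tool_bed()); print(arm.get_time())
snap('wrist','c_wrist'); print(arm.get_tool_pos())
E
```

```text
0.15
2.4
[ 0.46975387 -0.05429114  0.24525976]
```

View pics/c_wrist.png

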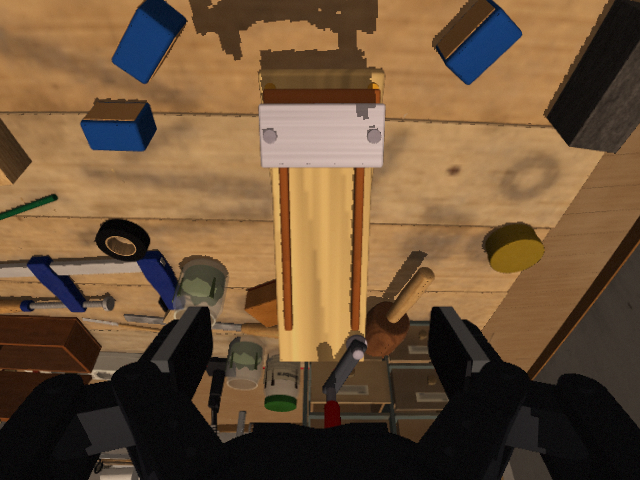

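```bash
python3 - <<'E'
import cv2
im=cv2.imread('pics/c_wrist_raw.png')
cv2.imwrite('pics/d1.png',cv2.resize(im[285:435,250:400],None,fx=4,fy=4,interpolation=cv2.INTER_CUBIC))
cv2.imwrite('pics/d2.png',cv2.resize(im[60:185,240:400],None,fx=4,fy=4,interpolation=cv2.INTER_CUBIC))
E
```

```text
(no output)
```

View pics/d1.png

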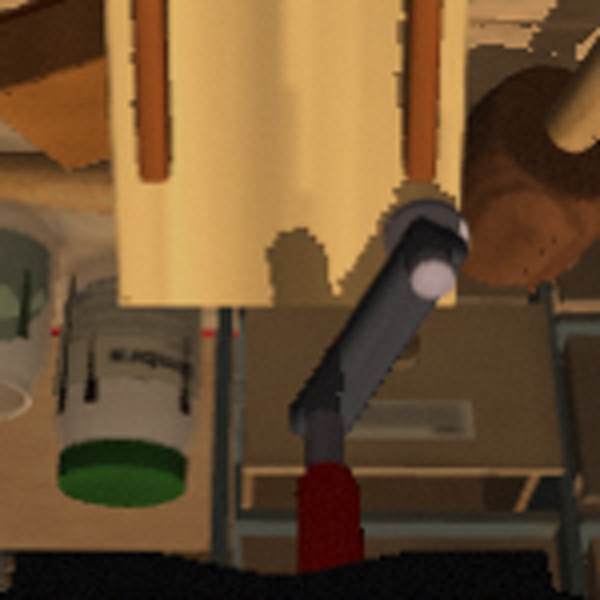

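View pics/d2.png

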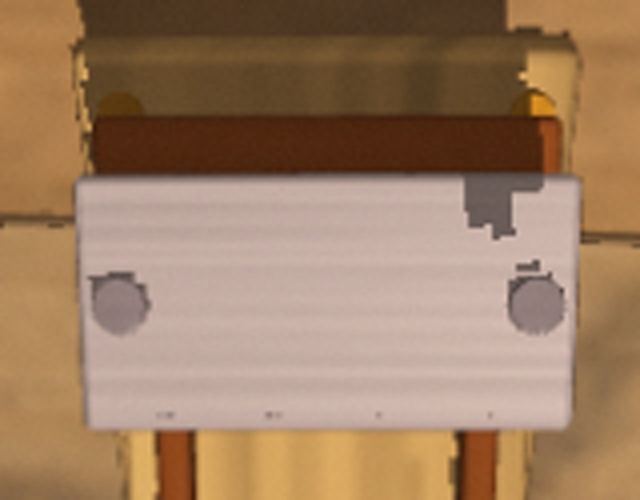

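```bash
python3 - <<'E'
from h import *
from scipy.optimize import least_squares
np.set_printoptions(precision=4,suppress=True)
p=np.load('pics/c_wrist_pose.npy');M=model('wrist',p);T=model('top')
uv=np.array([[280,361.25],[364.5,361.25],[284.5,330],[359.2,330],[259.3,105],[384.7,104.6],[383,167],[262,167]])
tp=np.array([[391,393],[528,406],[524,467],[388,453],[423,48],[562,62]])/3+[150,140.]
def pts(W): return np.array([[255,-45,0],[255,45,0],[210,-37,12],[210,37,12],[0,-W,66],[0,W,66],[44,W,66],[44,-W,66]])/1000
def f(x,full=False):
    b=dict(o=x[:3],yaw=x[3]);P=pts(x[4]); R=bedR(b)
    r1=proj(M,x[:3]+P@R.T)-uv
    Q=P[[7,6,5,4,1,0]].copy();Q[:4]=P[[7,6,5,4]][[0,1,2,3]]
    Q=np.array([P[7]*[1,-1,1],P[6]*[1,-1,1],P[5]*[1,-1,1],P[4]*[1,-1,1],P[1],P[0]])
    r2=proj(T,x[:3]+Q@R.T)-tp
    return r1,r2
x0=[.4915,-.0572,.027,-.107,45]
for nm,g in (('wrist',lambda x:f(x)[0].ravel()),('top',lambda x:f(x)[1].ravel()),('both',lambda x:np.r_[f(x)[0].ravel(),f(x)[1].ravel()])):
    s=least_squares(g,x0,x_scale=[.01,.01,.01,.01,1]);print(nm,s.x,np.sqrt(np.mean(s.fun**2)));
print(f(s.x))
json.dump(dict(o=s.x[:3].tolist(),yaw=s.x[3]),open('bed.json','w'))
# objects from wrist
Z=[(.05,[[640,0],[0,0]])]
E
```

```text
Traceback (most recent call last):
  File "h.py", line 7, in model
    T=np.eye(4);T[:3,:3]=Rn.from_rotvec(tcp[1]).as_matrix();T[:3,3]=tcp[0]
                         ~~~~~~~~~~~~~~^^^^^^^^
  File "scipy/spatial/transform/_rotation.pyx", line 1280, in scipy.spatial.transform._rotation.Rotation.from_rotvec
ValueError: Expected `rot_vec` to have shape (3,) or (N, 3), got ()
```

```bash
sed -i 's/    K,d,R,t=M\n//; s/^def model/def lpose(n): return np.load(f"pics\/{n}_pose.npy").reshape(2,3)\ndef model/' h.py; cat > fit.py <<'E'
from h import *
from scipy.optimize import least_squares
np.set_printoptions(precision=4,suppress=True)
p=lpose('c_wrist');M=model('wrist',p);T=model('top')
uv=np.array([[280,361.25],[364.5,361.25],[284.5,330],[359.2,330],[259.3,105],[384.7,104.6],[383,167],[262,167]])
tp=np.array([[391,393],[528,406],[524,467],[388,453],[423,48],[562,62]])/3+[150,140.]
def pts(W): return np.array([[255,-45,0],[255,45,0],[210,-37,12],[210,37,12],[0,-W,66],[0,W,66],[44,W,66],[44,-W,66]])/1000
def f(x):
    R=bedR(dict(o=x[:3],yaw=x[3]));P=pts(x[4])
    r1=proj(M,x[:3]+P@R.T)-uv
    r2=proj(T,x[:3]+P[[6,7,4,5,1,0]]@R.T)-tp
    return r1,r2
x0=[.4915,-.0572,.027,-.107,45]
for nm,g in (('wrist',lambda x:f(x)[0].ravel()),('top',lambda x:f(x)[1].ravel()),('both',lambda x:np.r_[f(x)[0].ravel(),f(x)[1].ravel()])):
    s=least_squares(g,x0,x_scale=[.01,.01,.01,.01,1]);print(nm,s.x,np.sqrt(np.mean(s.fun**2)));
print(f(s.x))
json.dump(dict(o=s.x[:3].tolist(),yaw=s.x[3]),open('bed.json','w'))
E
python3 fit.py
```

```text
wrist [ 0.4926 -0.0554  0.0307 -0.1043 43.6024] 0.47615724522942665
top [ 0.4916 -0.0572  0.0279 -0.1024 44.5822] 0.3669515882263333
both [ 0.4922 -0.0556  0.031  -0.1042 43.6457] 0.6773425356504168
(array([[-0.4694, -0.1509],
       [-0.3225, -0.3005],
       [ 0.1187,  0.1153],
       [-0.1054, -0.025 ],
       [-0.5919, -0.9744],
       [ 0.2551, -0.9084],
       [-0.7165,  0.6229],
       [-0.4658,  0.9186]]), array([[-0.4441, -0.2371],
       [-1.0805,  0.1511],
       [-1.6192, -0.6469],
       [-0.5275, -0.6584],
       [-1.5288, -0.6301],
       [-0.0385, -0.5348]]))
```

```bash
echo '{"o":[0.4921,-0.0562,0.0295],"yaw":-0.1037}' > bed.json
python3 - <<'E'
from h import *
y=-.22; c=np.array([.4911,.1948,0])+.02*np.array([np.cos(y),np.sin(y),0])
arm.move_ptp(c+[0,0,.12],tool_down(y))
print(arm.move_linear(c+[0,0,.019],feed=.12,threshold=12),arm.get_tool_pos())
arm.grab(60); print(arm.get_opening(),arm.get_tool_pos())
arm.move_linear(arm.get_tool_pos()+[0,0,.12],feed=.2)
print(arm.get_opening(),arm.get_force(),arm.get_moment(),arm.get_time())
snap('wrist','e_wrist');snap('top','e_top',(130,130,220,200),3)
E
```

```text
False [0.5114497  0.19051194 0.02008125]
0.04916711696334983 [0.51164066 0.19079839 0.02026209]
0.04907385965514356 [-0.79504554 -0.27736873 -2.46210749] [-0.04542626 -0.06776789 -0.0561033 ] 5.7
```

View pics/e_wrist.png

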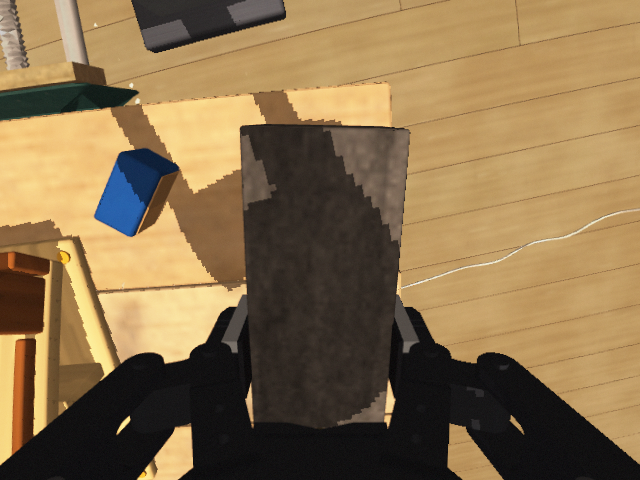

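View pics/e_top.png

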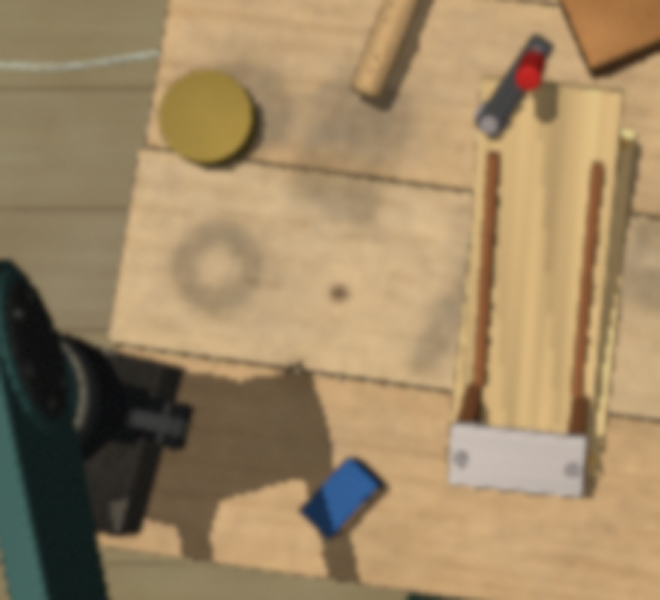

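```bash
python3 - <<'E'
from h import *
m=arm.camera_model('wrist');C=np.array(m['tool_from_camera'])
K=np.array([[m['fx'],0,m['cx']],[0,m['fy'],m['cy']],[0,0,1.]])
for uv in ([242,127],[409,130],[247,300],[396,300]):
    p=cv2.undistortPoints(np.array([[uv]],float),K,np.array(m['dist'])).ravel()
    d=C[:3,:3]@np.r_[p,1];o=C[:3,3];print((o+d*(-.030-o[2])/d[2]).round(4))
E
```

```text
[ 0.0752 -0.0228 -0.03  ]
[ 0.0743  0.0258 -0.03  ]
[ 0.0196 -0.0246 -0.03  ]
[ 0.0196  0.0252 -0.03  ]
```

```bash
python3 - <<'E'
from h import *
np.set_printoptions(precision=4,suppress=True)
arm.move_ptp(b2w([.130,0,.13]),tool_bed())
arm.move_linear(b2w([.130,0,.040]),feed=.15)
snap('wrist','f_wrist')
print(arm.get_force(), arm.get_time(), w2b(arm.get_tool_pos()))
E
```

```text
[ 0.5145 -0.428  -0.2098] 7.6167 [0.1313 0.0003 0.0408]
```

View pics/f_wrist.png

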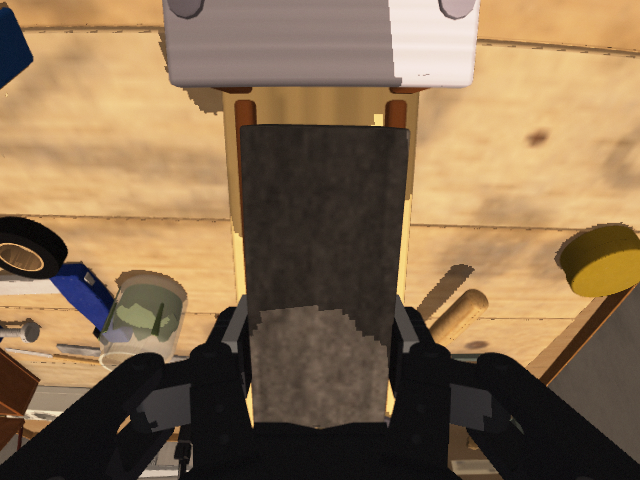

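```bash
python3 - <<'E'
from h import *
np.set_printoptions(precision=4,suppress=True)
f0=arm.get_force()
print(arm.move_linear(b2w([.130,-.001,.010]),feed=.04,threshold=6),w2b(arm.get_tool_pos()),bedR().T@(arm.get_force()-f0),arm.get_time())
E
```

```text
True [ 0.1304 -0.0007  0.0228] [-1.0792 -0.3426  4.2746] 8.125
```

```bash
python3 - <<'E'
from h import *
np.set_printoptions(precision=4,suppress=True)
p=w2b(arm.get_tool_pos()); f0=arm.get_force()
print(arm.move_linear(b2w([.066,-.001,p[2]+.0003]),feed=.05,threshold=15),w2b(arm.get_tool_pos()),bedR().T@(arm.get_force()-f0),arm.get_time(),arm.get_opening())
snap('wrist','g_wrist')
E
```

```text
True [ 0.0756 -0.0009  0.0239] [ 2.8348  1.6101 -5.5173] 9.175 0.048975209829302396
```

View pics/g_wrist.png

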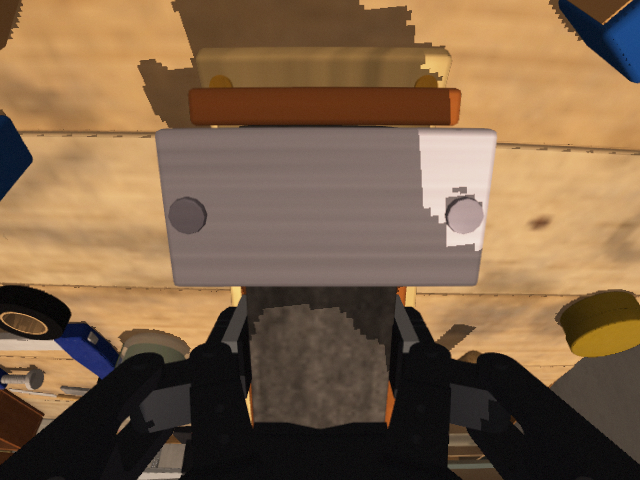

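```bash
python3 - <<'E'
from h import *
np.set_printoptions(precision=4,suppress=True)
p=w2b(arm.get_tool_pos())
print(arm.move_linear(b2w(p-[.0005,0,.006]),feed=.03,threshold=8),w2b(arm.get_tool_pos()))
arm.open(); arm.dwell(.2)
p=w2b(arm.get_tool_pos())
arm.move_linear(b2w([p[0]+.02,p[1],.16]),feed=.25)
print(arm.get_time(),arm.get_force()); snap('wrist','h_wrist'); snap('top','h_top',(230,130,130,190),3)
E
```

```text
True [ 0.0759 -0.0008  0.0228]
10.8 [-0.8817  0.4571  0.2118]
```

View pics/h_wrist.png

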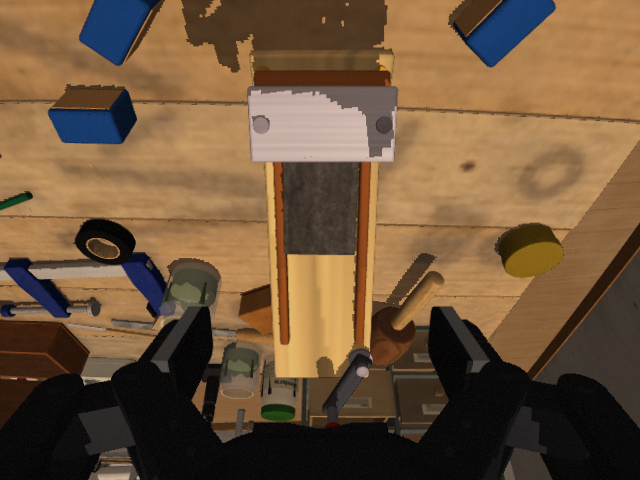

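```bash
python3 - <<'E'
from h import *
im=cv2.imread('pics/h_wrist_raw.png');cv2.imwrite('pics/h2.png',cv2.resize(im[40:420,220:430],None,fx=1.5,fy=1.5,interpolation=cv2.INTER_CUBIC))
M=model('wrist',lpose('h_wrist'))
for P in ([110,-25,50],[110,25,50],[110,-25,0],[110,25,0],[44,-44,66],[44,44,66],[210,-37,12],[210,37,12],[255,-45,0],[255,45,0]): print(P,proj(M,b2w(np.array(P)/1000)).round(1))
E
```

```text
[110, -25, 50] [[286.3 252.2]]
[110, 25, 50] [[356.6 252.1]]
[110, -25, 0] [[291.4 231.7]]
[110, 25, 0] [[351.1 231.6]]
[44, -44, 66] [[250.4 161. ]]
[44, 44, 66] [[392.5 160.7]]
[210, -37, 12] [[280.  342.6]]
[210, 37, 12] [[362.8 342.5]]
[255, -45, 0] [[274.7 375.5]]
[255, 45, 0] [[368.  375.3]]
```

View pics/h2.png

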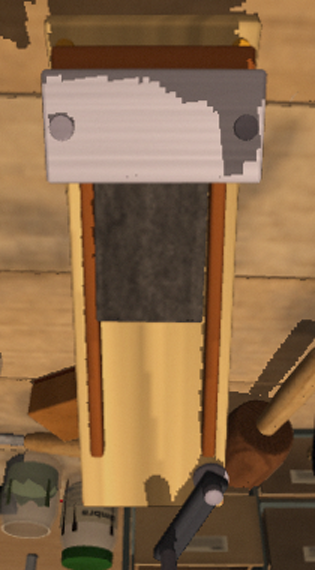

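```bash
echo '{"o":[0.4919,-0.0560,0.0311],"yaw":-0.1037}' > bed.json
python3 - <<'E'
from h import *
y=-.03; c=np.array([.4948,-.4021,0])+.010*np.array([np.cos(y),np.sin(y),0])
print(arm.solve_ik(b2w([.165,0,.1]),tool_bed(np.pi)))
arm.move_ptp(c+[0,0,.13],tool_down(y+np.pi)); snap('wrist','i_wrist')
print(arm.get_joint_pos(),arm.move_linear(c+[0,0,.016],feed=.12,threshold=12),arm.get_tool_pos())
arm.grab(60); print(arm.get_opening(),arm.get_tool_pos())
arm.move_linear(arm.get_tool_pos()+[0,0,.13],feed=.2)
print(arm.get_opening(),arm.get_force(),arm.get_time())
snap('wrist','i_wrist2')
E
```

```text
[-0.24832495 -0.16825999  1.76528202  0.08430325  1.02708066  1.40164186]
[-7.60179935e-01  3.35242542e-01  1.27737237e+00  1.22108197e-04
  1.52849019e+00  8.39793118e-01] False [ 0.50545333 -0.40303164  0.01725161]
0.04857695365993135 [ 0.5054237  -0.402942    0.01720285]
0.04872229671529389 [ 0.01147364  0.51545702 -1.2312276 ] 15.5167
```

View pics/i_wrist2.png

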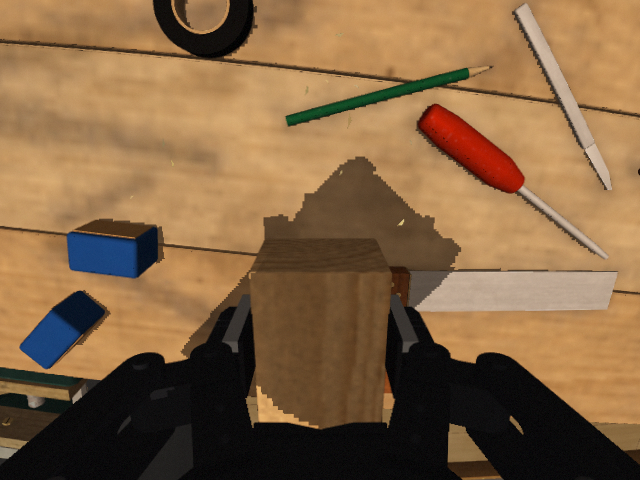

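```bash
python3 - <<'E'
from h import *
np.set_printoptions(precision=4,suppress=True)
m=arm.camera_model('wrist');C=np.array(m['tool_from_camera'])
K=np.array([[m['fx'],0,m['cx']],[0,m['fy'],m['cy']],[0,0,1.]])
for uv in ([251,271],[391,271]):
    p=cv2.undistortPoints(np.array([[uv]],float),K,np.array(m['dist'])).ravel()
    d=C[:3,:3]@np.r_[p,1];o=C[:3,3];print((o+d*(-.0228-o[2])/d[2]).round(4))
arm.move_ptp(b2w([.170,-.001,.13]),tool_bed(np.pi))
arm.move_linear(b2w([.170,-.001,.045]),feed=.15)
snap('wrist','j_wrist')
f0=arm.get_force()
print(arm.move_linear(b2w([.170,-.001,.008]),feed=.04,threshold=6),w2b(arm.get_tool_pos()),bedR().T@(arm.get_force()-f0),arm.get_time())
E
```

```text
[ 0.0272 -0.0237 -0.0228]
[ 0.0272  0.0248 -0.0228]
True [ 0.1696 -0.0007  0.0185] [0.599  0.4304 5.513 ] 18.325
```

View pics/j_wrist.png

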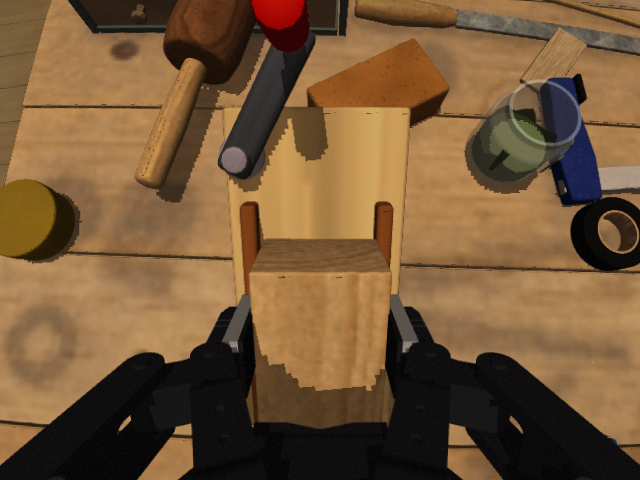

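```bash
python3 - <<'E'
from h import *
np.set_printoptions(precision=4,suppress=True)
p=w2b(arm.get_tool_pos()); f0=arm.get_force()
print(arm.move_linear(b2w([.148,-.0007,p[2]+.0003]),feed=.04,threshold=15),w2b(arm.get_tool_pos()),bedR().T@(arm.get_force()-f0),arm.get_time())
p=w2b(arm.get_tool_pos())
print(arm.move_linear(b2w(p-[.0003,0,.006]),feed=.03,threshold=8),w2b(arm.get_tool_pos()))
arm.open(); arm.dwell(.2)
p=w2b(arm.get_tool_pos())
arm.move_linear(b2w([p[0]+.01,p[1],.14]),feed=.25)
print(arm.get_time()); 
# go to above caul
y=-.145
arm.move_ptp(np.array([.4934,-.2452,.16]),tool_down(y-np.pi/2)); print(arm.get_joint_pos(),arm.get_time())
snap('wrist','k_wrist'); snap('top','k_top',(230,130,130,190),3);snap('side','k_side',(220,200,200,190),3)
E
```

```text
True [0.1574 0.0001 0.02  ] [ 1.3828  1.451  -3.3869] 18.7583
True [0.1576 0.0001 0.0186]
20.2667
[-0.5637  0.1149  1.484   0.0002  1.5441 -0.4187] 21.8667
```

View pics/k_wrist.png

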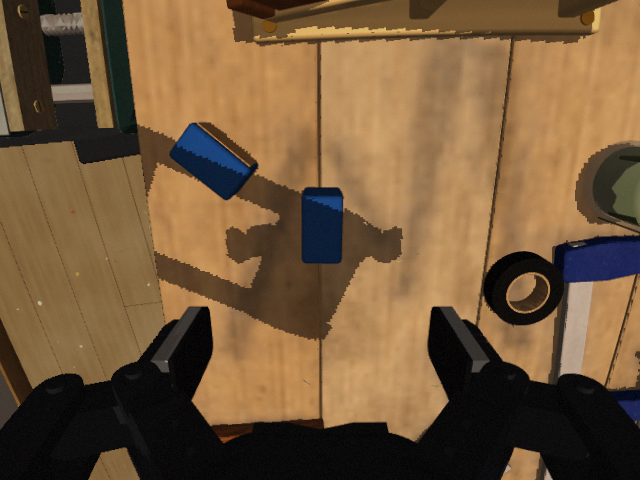

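View pics/k_top.png

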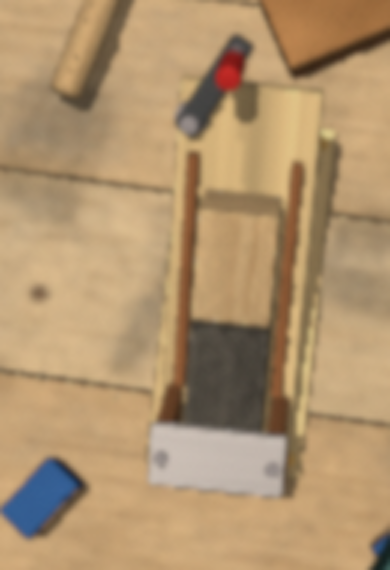

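View pics/k_side.png

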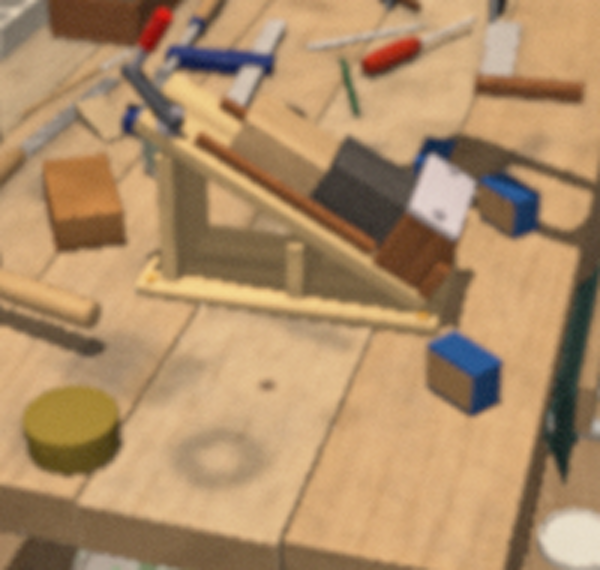

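```bash
python3 - <<'E'
from h import *
M=model('wrist',lpose('k_wrist'))
print(proj(M,[[.5113,-.2218,.04],[.504,-.272,.04],[.4754,-.2684,.04],[.4827,-.2187,.04]]).round(0))
print(onz(M,[[303,206],[342,206],[341,263],[303,263]],.04).round(4),onz(M,[[303,206],[342,206],[341,263],[303,263]],.04).mean(0))
E
```

```text
[[341. 196.]
 [340. 263.]
 [301. 264.]
 [300. 198.]]
[[ 0.4839 -0.2248  0.04  ]
 [ 0.5114 -0.2289  0.04  ]
 [ 0.5051 -0.2718  0.04  ]
 [ 0.4771 -0.2677  0.04  ]] [ 0.49438789 -0.24830059  0.04      ]
```

```bash
python3 - <<'E'
from h import *
np.set_printoptions(precision=4,suppress=True)
y=-.145; c=np.array([.494,-.246,0])
arm.move_ptp(c+[0,0,.13],tool_down(y+np.pi))
print(arm.move_linear(c+[0,0,.016],feed=.12,threshold=12),arm.get_tool_pos())
arm.grab(50); print(arm.get_opening(),arm.get_tool_pos())
arm.move_linear(arm.get_tool_pos()+[0,0,.13],feed=.2)
print(arm.get_opening(),arm.get_time())
snap('wrist','l_wrist')
arm.move_ptp(b2w([.206,0,.13]),tool_bed(np.pi))
arm.move_linear(b2w([.206,0,.055]),feed=.15)
print(arm.get_opening(),arm.get_time())
snap('wrist','l_wrist2')
E
```

```text
False [ 0.4947 -0.2465  0.017 ]
0.05084279441738685 [ 0.4947 -0.2464  0.0171]
0.05125792183569892 25.7417
0.051094888492440725 27.35
```

View pics/l_wrist2.png

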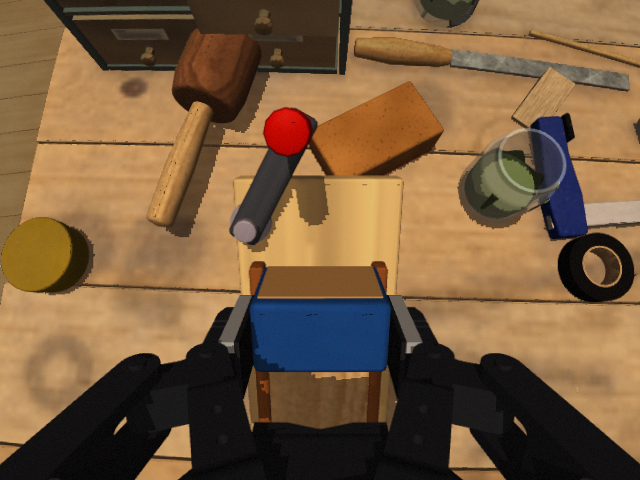

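View pics/l_wrist.png

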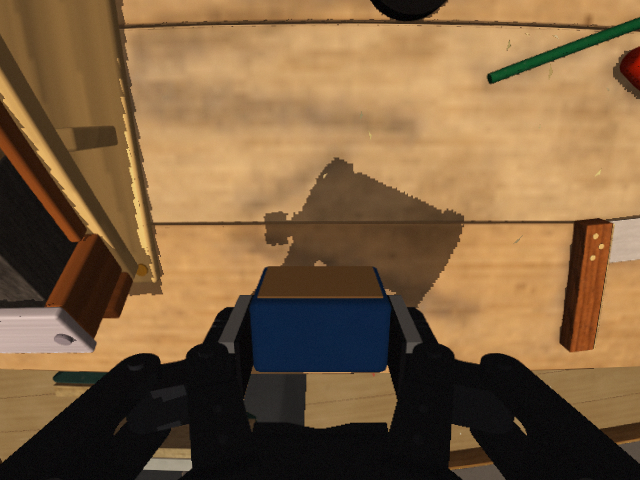

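```bash
python3 - <<'E'
from h import *
np.set_printoptions(precision=4,suppress=True)
M=model('wrist',lpose('l_wrist2')); o,D=ray(M,[[288,132],[252,297],[391,297],[391,371],[252,371]])
B=bedR()
for d,z in zip(D,[.071]):
    ob=w2b(o);db=B.T@d; k=ob+db*(z-ob[2])/db[2]; print('knob',k,np.arctan2(k[0]-.232,.036-k[1]),np.hypot(k[0]-.232,.036-k[1]))
ob=w2b(o)
for d in D[1:]:
    db=B.T@d; print(ob+db*(.055+.023-ob[2])/db[2])
print(w2b(lpose('l_wrist2')[0]))
f0=arm.get_force()
print(arm.move_linear(b2w([.206,0,.008]),feed=.04,threshold=5),w2b(arm.get_tool_pos()),bedR().T@(arm.get_force()-f0),arm.get_time())
p=w2b(arm.get_tool_pos()); f0=arm.get_force()
print(arm.move_linear(b2w([.190,0,p[2]+.0003]),feed=.04,threshold=12),w2b(arm.get_tool_pos()),bedR().T@(arm.get_force()-f0),arm.get_time())
p=w2b(arm.get_tool_pos())
print(arm.move_linear(b2w(p-[.0003,0,.006]),feed=.03,threshold=6),w2b(arm.get_tool_pos()))
arm.open(); arm.dwell(.2)
p=w2b(arm.get_tool_pos())
arm.move_linear(b2w([p[0],p[1],.15]),feed=.25)
print(arm.get_time()); snap('wrist','m_wrist');snap('side','m_side',(220,200,200,190),3)
E
```

```text
knob [0.2801 0.0094 0.071 ] 1.0658471765527506 0.05491730445632913
[0.2242 0.0231 0.078 ]
[ 0.2241 -0.026   0.078 ]
[ 0.1929 -0.0279  0.078 ]
[0.1931 0.025  0.078 ]
[ 0.2061 -0.0007  0.0548]
True [0.2054 0.0001 0.0186] [0.5001 0.5764 7.0366] 28.2583
True [0.1995 0.0003 0.0195] [ 0.8616  0.2762 -4.0059] 28.55
True [0.1994 0.0002 0.0186]
30.075
```

View pics/m_wrist.png

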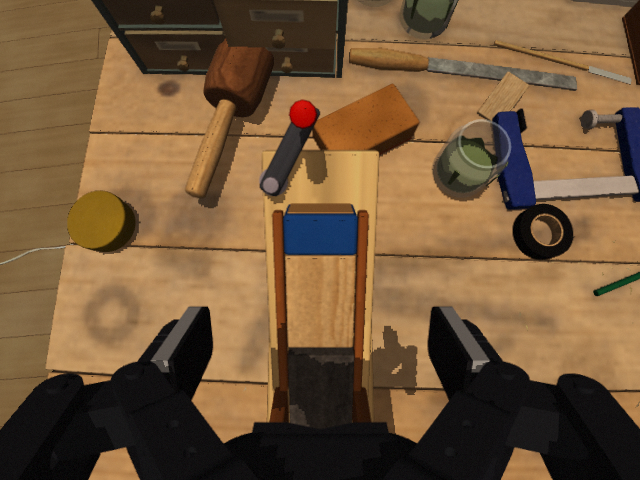

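View pics/m_side.png

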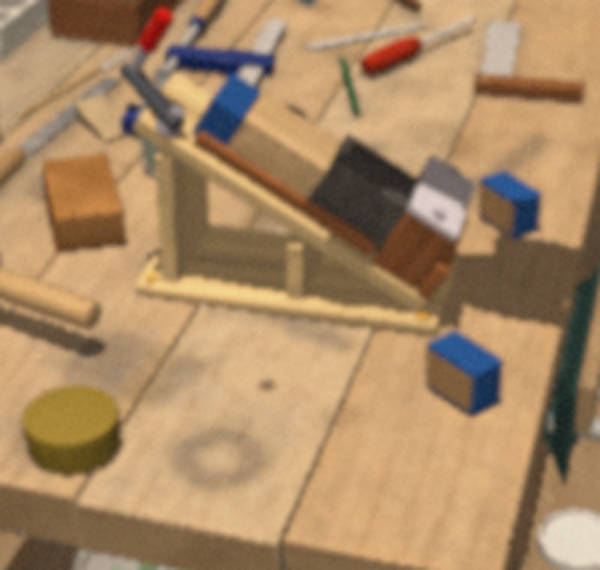

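```bash
cat >> h.py <<'E'
def kn(th,z): return b2w([.232+.055*np.sin(th),.036-.055*np.cos(th),z])
E
python3 - <<'E'
from h import *
np.set_printoptions(precision=4,suppress=True)
for th in (1.066,.5,0,-.05):
    for s in (-1,1):
        for z in (.048,.12): print(th,s,z,arm.solve_ik(kn(th,z),tool_bed(th+s*np.pi/2)))
E
```

```text
1.066 -1 0.048 [-0.1982  0.1103  1.4688  0.0547  1.0415 -1.1755]
1.066 -1 0.12 [-0.2048  0.0096  1.4511  0.0551  1.16   -1.1756]
1.066 1 0.048 [-0.1982  0.1103  1.4688  0.0547  1.0415  1.9661]
1.066 1 0.12 [-0.2048  0.0096  1.4511  0.0551  1.16    1.966 ]
0.5 -1 0.048 [-0.2422  0.0746  1.5293  0.0811  1.0197 -0.6626]
0.5 -1 0.12 [-0.2522 -0.0296  1.5115  0.0814  1.1422 -0.6628]
0.5 1 0.048 [-0.2422  0.0746  1.5293  0.0811  1.0197  2.479 ]
0.5 1 0.12 [-0.2522 -0.0296  1.5115  0.0814  1.1422  2.4788]
0 -1 0.048 [-0.2615  0.032   1.6007  0.094   0.9927 -0.1884]
0 -1 0.12 [-0.2735 -0.0769  1.5826  0.094   1.1203 -0.1885]
0 1 0.048 None
0 1 0.12 None
-0.05 -1 0.048 [-0.2621  0.0275  1.6081  0.0945  0.9899 -0.1395]
-0.05 -1 0.12 [-0.2742 -0.0819  1.59    0.0945  1.118  -0.1395]
-0.05 1 0.048 None
-0.05 1 0.12 None
```

```bash
python3 - <<'E'
from h import *
np.set_printoptions(precision=4,suppress=True)
th=1.066
arm.move_ptp(kn(th,.13),tool_bed(th-np.pi/2))
snap('wrist','n_wrist')
print(arm.move_linear(kn(th,.048),feed=.1,threshold=8),w2b(arm.get_tool_pos()))
arm.grab(25); print(arm.get_opening(),w2b(arm.get_tool_pos()),bedR().T@arm.get_force(),arm.get_time())
snap('wrist','n_wrist2')
E
```

```text
False [0.281  0.0094 0.0488]
0.015089797738400091 [0.2803 0.0094 0.0482] [-0.3837 -0.6284  0.8126] 34.0417
```

View pics/n_wrist2.png

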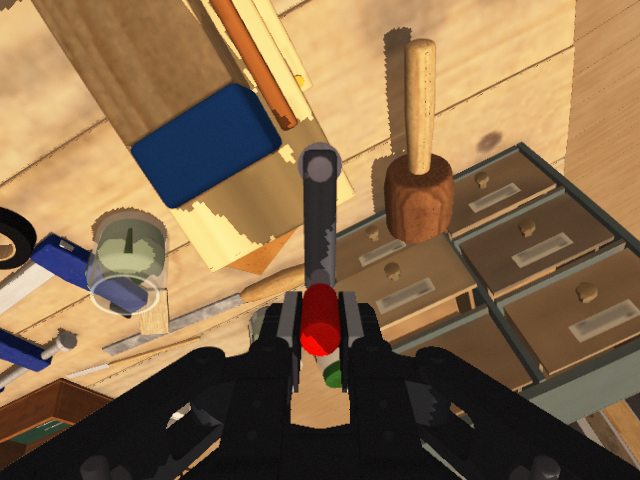

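```bash
python3 - <<'E'
from h import *
np.set_printoptions(precision=3,suppress=True)
B=bedR();f0=arm.get_force()
for th in np.r_[np.linspace(1.066,0,9)[1:],-.04]:
    hit=arm.move_linear(kn(th,.0485),tool_bed(th-np.pi/2),feed=.06,threshold=15)
    print(round(th,2),hit,w2b(arm.get_tool_pos())*1000,B.T@(arm.get_force()-f0),arm.get_time())
    if hit: break
snap('wrist','o_wrist')
E
```

```text
0.93 False [276.137   2.996  48.331] [ 1.256 -0.223 -2.095] 34.375
0.8 False [271.409  -2.527  48.344] [ 0.366 -1.623 -1.96 ] 34.6583
0.67 False [265.982  -7.375  48.358] [ 1.097 -1.712 -2.927] 34.9417
0.53 False [259.892 -11.562  48.323] [ 0.632 -2.565 -3.338] 35.225
0.4 False [253.344 -14.87   48.343] [ 0.901 -2.676 -3.482] 35.5083
0.27 False [246.432 -17.352  48.36 ] [-0.045 -3.839 -3.528] 35.7917
0.13 False [239.12  -18.816  48.352] [-1.092 -4.366 -3.632] 36.075
0.0 False [231.692 -19.378  48.341] [-1.54  -5.076 -3.271] 36.3583
-0.04 False [231.12  -19.21   48.444] [ 2.934 -4.438 -6.052] 36.6083
```

View pics/o_wrist.png

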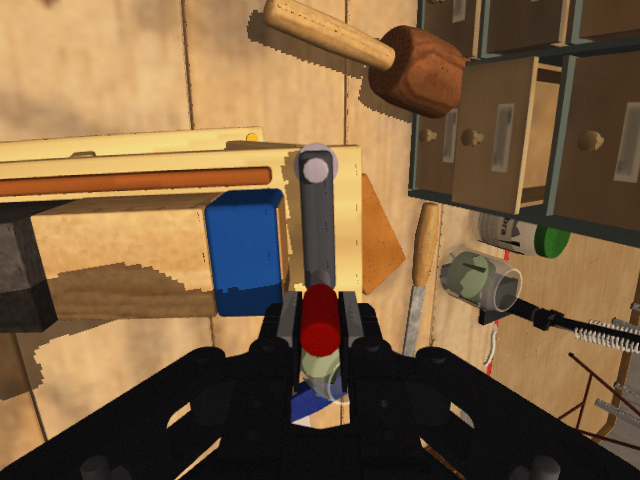

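```bash
python3 - <<'E'
from h import *
np.set_printoptions(precision=3,suppress=True)
arm.open(); arm.dwell(.2)
p=w2b(arm.get_tool_pos()); arm.move_linear(b2w([p[0],p[1],.13]),feed=.2)
arm.move_ptp(b2w([.15,0,.2]),tool_bed(np.pi)); arm.dwell(.3)
print(arm.get_time(),arm.get_force())
snap('wrist','p_wrist');snap('top','p_top',(170,130,290,190),2.5);snap('side','p_side',(220,200,200,190),3)
M=model('wrist',lpose('p_wrist'))
for n,P in dict(dark_hi=[110,0,50],pale_hi=[185,0,40],caul_lo=[185,0,40],caul_hi=[215,0,40],knob=[232,-19,71],bedend=[255,0,0],rail=[210,37,12],rail2=[210,-37,12]).items(): print(n,proj(M,b2w(np.array(P)/1000)))
E
```

```text
39.775 [ 0.388  0.4   -0.552]
dark_hi [[319.571 267.088]]
pale_hi [[319.485 175.448]]
caul_lo [[319.485 175.448]]
caul_hi [[319.446 137.023]]
knob [[346.929 113.684]]
bedend [[319.428  87.082]]
rail [[276.26  141.731]]
rail2 [[362.685 141.661]]
```

View pics/p_wrist.png

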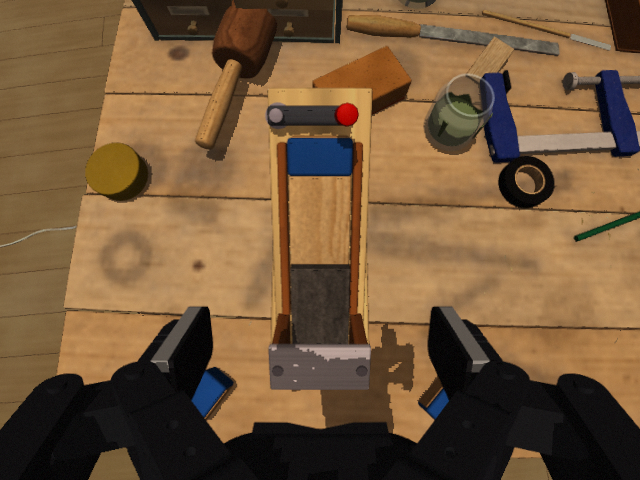

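View pics/p_top.png

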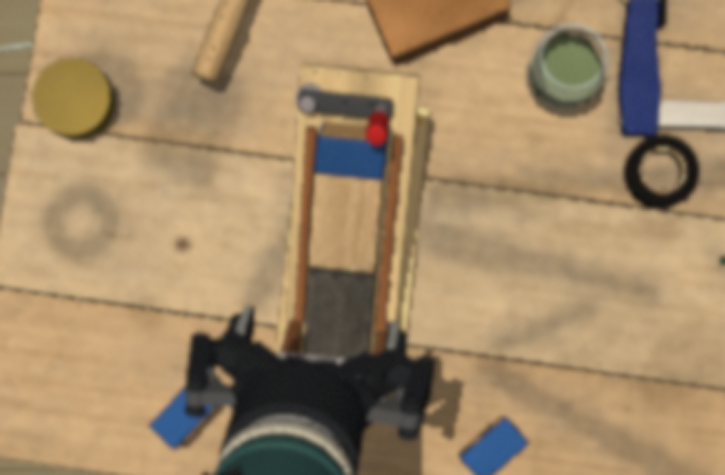

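View pics/p_side.png

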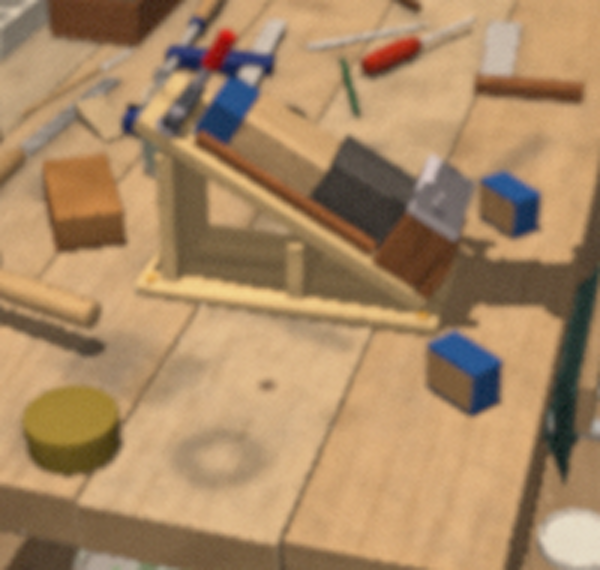

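```bash
python3 -c "
from cell import arm
arm.sign_off(); print(arm.get_time())"
```

```text
the job is handed in; nothing more can be done
the job is handed in; nothing more can be done
```

All three parts are in the cradle in order, the keeper is shut behind the caul, and I handed the job in at about 40 s of the 72 s allowed. `sign_off` gives no verdict, so what follows is only what my last checks showed.

- **Parts:** I slid the dark block under the bridge until the push force showed it was on the foot stop. The pale block and the far caul were then each pushed down until they met the part below, again by force.
- **Keeper:** I gripped the red knob and swung it through the arc from about 1.07 rad until it met its end stop at 0, then let go and moved the arm clear.
- **Final picture:** The upper end of the dark block, the joint between pale block and caul, and the caul's upper edge were within about 1.5 pixels (roughly 1 mm) of their predicted home positions. The knob was at its shut position. The tin, jar and tape roll looked undisturbed, and the arm never went near them.
- **Disagreement:** The top and wrist cameras put the bed surface about 3 mm apart in height and 2 mm sideways. I took a value in between. When the dark block touched down it showed the surface about 2.5 mm higher than that, so I raised the bed estimate by about 1.5 mm. The block positions rest on the force contacts rather than on the cameras alone.

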